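Move a slide-on battery pack from the charger to the stall lamp

TASK

Take the battery pack off the charger, pressing the charger's catch button to free it, then slide it fully home on the rail of the stall lamp until the lamp's catch clicks and holds it, and let go. Feel your way and be gentle: do not force the pack, the rails or the button, and leave the other goods on the stall where they stand.

Things in the scene. Friction and masses are not known exactly. Their poses are not given: they have to be found in the camera images.
- pack_centre (a point): Centre of the battery pack, a grey block on a black foot, 80 mm long (x), 58 mm high; this point is 29 mm above its underside. The body is 46 mm wide (y): grasp it across y from above, 10 mm above this point, so the fingertips clear the rail's lips. The foot, its lowest 8 mm, is 62 mm wide and runs in the rails. +x points to the nose (brass strips), which goes in first.
- pack: The pack as a body, 0.3 to 0.5 kg; starts latched on the charger; origin at the centre of its underside, axes as for pack_centre. Its front part (from 15 mm ahead of the centre to the nose at 40 mm) is a shoulder 58 mm wide, from 20 mm above the underside to the top, for pushing. The underside has a catch slot that starts 10 mm behind the nose, so it latches only nose first.
- charger: Charger, fixed to the table: black rail bed 155 mm long, 96 mm wide, with a vented ledge 22 mm wide, 10 mm high along each side. Origin on the table under the bed; x runs along the rail: a pack goes in along +x, comes out along -x. Rail floor 15 mm above the table (a pack on it has its centre at z = 44 mm). Latched, the pack's centre is at x = 18.5 mm in this frame.
- charger_mouth (a point): On the charger's rail floor, at x = -34 mm: the open mouth, where the pack's centre is clear of the lips and it can be lifted out or set down (up to x = -16 mm). Here (x = -85 to -15 mm) the bed is 80 mm wide between guide strips 6 mm high; up to x = 15 mm the guides narrow to 68 mm.
- charger_rail (a point): On the charger's rail floor, mid-way along the two steel lips that hold the pack's foot down: x = 25 to 60 mm, 52 mm apart, tops 30.5 mm above the table. They end at the stop wall (top 53 mm above the table), whose spring plunger pushes the pack out with 3 to 6 N over the last 30 mm.
- charger_button (a point): Top centre of the charger's catch button, a grey cap 30 by 40 mm beyond the stop wall, 59 mm above the table at rest. Press straight down, at most about 10 N, 7 mm to a rigid end. From 4 mm the tooth lets go and the plunger pushes the pack out 27 to 50 mm along -x, still on the rail; draw it on by hand. The button springs up when let go.
- charger_catch (a joint): Travel of the charger's catch button and tooth: 0 = up (m), 0.007 = fully down.
- lamp: Stall lamp, fixed to the table: the same rail bed, lips, plunger, tooth and button as the charger's (same frame and sizes), no side ledges, but a flat black lamp head (130 mm wide, 90 mm high) across its far end at x = 135 to 165 mm. Its stop-and-catch block is clamped by hand, up to 12 mm nearer or farther along x than the charger's; this pose does not show where: feel for it.
- lamp_mouth (a point): On the lamp's rail floor, at x = -34 mm of the lamp: the open mouth, the place to set the pack down, nose towards +x, before sliding it in. Guides as on the charger.
- lamp_rail (a point): On the lamp's rail floor, mid-way along its lips. Home, the pack's centre rests between x = 6.5 and 30.5 mm of the lamp, wherever the stop sits. Sliding in takes up to about 14 N (tooth ramp, plunger, friction), then the stop is rigid. The tooth snaps up only within 1.5 mm of the stop; let go earlier and the plunger pushes the pack out again.
- lamp_catch (a joint): Travel of the lamp's tooth and catch button: 0 = up (m), about 0.004 while the pack's nose rides over it, back to 0 when it has clicked in behind the nose.
- top: Bystander: light wooden spinning top standing on its broad end, 60 mm across, 62 mm high; origin under its centre.
- figure: Bystander: dark turned wooden figure, 44 mm across, 94 mm high; origin under its centre.
- bowl: Bystander: terracotta bowl, 110 mm across, 45 mm high; origin under its centre.
- trinket: Bystander: open wooden trinket tray in two compartments, 130 by 90 by 45 mm; origin under its centre.
- driver: Bystander: screwdriver lying on the table; origin near the middle.
- mug: Bystander: blue ceramic mug, 76 mm across, 85 mm high; origin under its centre.
- slice: Bystander: round slice of a log, 90 mm across, 18 mm thick; origin under its centre.
Things that resemble listed ones, but are neither listed nor needed, are in the scene too. What is shaped like the pack but pink or purple is not meant. What is shaped like the charger but orange or pink is not meant.

How it is judged:
On the way, in this order (a step that is already met when the one before it is completed fails the run):
1. the charger's catch button is pressed down (value of joint charger_catch above 0.0035 m), for 0.05 s.
2. the pack is drawn back out of the charger's lips or lifted clear ((x of pack_centre in the frame of charger below -0.014 m or height (world z) of pack_centre above 0.09 m)), for 0.1 s.
At the end, for the whole second after the job is handed in: The pack rests level and still on the lamp's rail (centre 4.5 to 34 mm along the lamp's x, within 6 mm of its middle line, 39 to 49 mm above the table, tilt under 0.02 rad, aligned within 0.1 rad), with the lamp's catch snapped up behind its nose (under 1.5 mm of travel) (x of pack_centre in the frame of lamp between 0.0045 and 0.034 m and y of pack_centre in the frame of lamp between -0.006 and 0.006 m and height (world z) of pack_centre between 0.039 and 0.049 m and angle between pack_centre's own z axis and vertical below 0.02 rad and angle between the x axis of pack_centre and the x axis of lamp, either way round below 0.1 rad and value of joint lamp_catch below 0.0015 m and linear speed of pack below 0.01 m/s); the robot touches nothing.
It fails at once if the pack is forced: more than 30 N between the pack and the lamp while it slides in (centre past x = -10 mm of the lamp), or more than 60 N between the pack and the lamp or the charger at any time ((contact force between pack and lamp above 30 N and x of pack_centre in the frame of lamp above -0.01 m) or contact force between pack and lamp above 60 N or contact force between pack and charger above 60 N).
It fails at once if the robot presses the charger, the lamp or their buttons with more than 40 N (contact force between any of the arm, the fingers and charger above 40 N or contact force between any of the arm, the fingers and lamp above 40 N).
It fails at once if another thing on the stall is moved more than 20 mm (distance of any of top, figure, bowl, trinket, driver, mug, slice from where it was at the start of the episode above 0.02 m).
It also fails if it takes over 56 s, if anything falls off the work surface, if the arm or the gripper's body presses on something with over 40 N, if the wrist force passes 120 N, or if a joint passes its speed limit or range.

ROBOT

A 6-joint arm with a two-finger parallel gripper is mounted at the origin on the work surface. World frame = base frame: x ahead of the robot, y to its left, z up, the work surface at z = 0. Lengths are in m, angles in rad, forces in N, time in s.
With the tool pointing down it reaches from about 0.35 to 0.775 m from the base axis. Payload 5.5 kg.
Tool frame: the origin (TCP) lies midway between the tips of the shut fingers; the grasp point (between the pads) lies grip_point_offset behind it (grip_point_offset is the distance from the TCP to the grasp point, in m); z points along the fingers, y is the direction in which the jaws open and shut (so a half turn about z gives the same grasp; the last joint's range is limited). The gripper opens to 85 mm and grips with 20 to 120 N. Pads are 22 mm wide; open, the fingers measure 114 mm over their backs; the gripper's body (76 mm by 85 mm) begins 54 mm behind the grasp point. The pads swing forward as they close: fully open they stand 13 mm farther back than shut.
Start: joints at [-1.367, 0.313, 0.046, 1.304, 0, 1.431], TCP at [0.194, -0.541, 0.193] pointing down, gripper open.
Joint ranges: [-2.76, 2.76], [-0.86, 1.69], [-1.03, 1.26], [-2.2, 2.34], [-1.47, 1.5], [-3.14, 3.14]. Speed limits (rad/s): [2.57, 2.57, 3.14, 3.14, 3.14, 3.14].

INTERFACE

Orientations are given as a unit quaternion [w, x, y, z].
In Python, from workcell import * gives the robot as it stands.
- The arm moves only by the tool send_rows, never from a script. Its argument "series" is one flat list of numbers, 7 for each row, row after row: the shift along the tool's x, y, z in cm, then the turn, a rotation vector about the tool's x, y, z in degrees, then the opening, from 0 (shut) to 1 (fully open). A call has 1 to 10 rows; each row is the pose to reach, as a shift and turn from the pose commanded when the call began, along the tool's axes at that moment; what a row does not reach only later rows make up. A row lasts 1/12 s, in which the tool goes at most 41.7 mm and 7.16 degrees, less where a joint would pass 70% of its speed; a pose out of reach is approached as far as the arm can. A call with a gripper value outside its range is refused whole. The fingers move at their own pace and stop on an object; "newtons" is the grip in N (left out, the last holds). Time passes only in rows, so rows that repeat a pose let the fingers close. It gives the time, the measured TCP pose, the force and the opening at its end, in the units of the state.
- get_state(): the state, without advancing time (a new reading comes with each control period).
- read_camera(name): name is "side" or "top" or "wrist"; returns the picture (480x640x3 uint8, blue, green, red); there is no depth.
- camera_info(name): a dict with "K" (3x3 intrinsics, pixels), "xyz" and "attitude" of the camera in the world. Camera axes: x right, y down, z forward; pixel columns grow to the right and rows downward; lengths in m; the calibration is good to about 2 mm. A picture is of the moment at which its call begins: read the wrist's pose just before it. camera_info takes no time and is no camera call; for the wrist camera it gives the pose at the moment of the call.
- hand_in(): hands the job in, once; it reports no verdict.
Trained networks look in the newest picture that a camera, given by its name, has taken for a name from the list of things; names that differ only in an ending like _2 or _b are one class to them, and where a whole thing is asked for, a point or a joint stands for the part that bears it (a point fixed in the world has none). Each returns a list of dicts, best first, with "p" (0 to 1); they miss things now and then, are a little off and sometimes report something else, mostly with a low value. They report only what shows in the picture. A call takes as long as a camera call. They do not tell look-alikes from the thing itself.
- silhouettes(camera, label): "pixels" (480x640 bool, what is visible of it) and "box" ([left, top, width, height] in pixels, round what is visible of it).
The state is a dict: "clock": time; "joint_pos": joint angles; "qvel": joint speeds; "tau": joint torques, N m; "tcp_pos": TCP position; "orientation": TCP orientation; "wrist_force": force on the tool from outside, world axes, zero at the start; "ft_torque": the same for the moment, N m; "finger_gap": finger opening in m.
Only numpy, scipy, OpenCV 4.12 (cv2) and the standard library are available. Lean on these libraries where they do the work, as an engineer would, in place of code of your own. Each camera call takes 0.05 s, during which the arm holds its last target. There are 200 camera calls.

## Working session

There is one attempt and no reset: what is moved stays moved. The work goes in short steps, Python scripts to look and compute and a tool call to move; the robot and the scene stay as the last step left them, time stands still between calls to the robot, and variables do not carry over. Pictures are saved under pics/ and viewed, about 8 in all and at most 12, crops included, and the job is handed in when it is done.

Besides the shell and the picture viewer there is one more tool, called after "Request:" as name(argument=value, ...) on one line, values as JSON. send_rows: Moves the arm, as the interface text tells. Its arguments: {"type":"object","properties":{"series":{"type":"array"},"newtons":{"type":"number"}},"required":["series"]}

```bash
mkdir -p pics; ls
python3 - <<'E'
from workcell import *
import cv2,numpy as np
s=get_state();print(s)
print(grip_point_offset)
for c in("top","side"):
    cv2.imwrite(f"pics/{c}0.png",read_camera(c));i=camera_info(c);print(c,i)
    for l in("pack","charger","lamp","charger_button"):
        for d in silhouettes(c,l)[:4]: print(c,l,round(d["p"],2),d["box"])
E
```

```text
pics
{'clock': 0.0, 'joint_pos': array([-1.36660209e+00,  3.14013898e-01,  4.49544358e-02,  1.30362345e+00,
        2.57974019e-05,  1.43121174e+00]), 'qvel': array([ 3.95322923e-04, -4.51631049e-04,  2.52500220e-04,  4.36740981e-04,
       -7.21823353e-04,  9.46411216e-05]), 'tau': array([-8.32121132e-04, -4.80628717e+01,  2.98530489e+01,  1.91867998e-02,
       -2.34776508e-04, -1.45406950e-06]), 'tcp_pos': array([ 0.19368593, -0.54075486,  0.19159125]), 'orientation': array([-9.43215356e-04,  9.85262916e-01,  1.71044133e-01, -1.75755853e-05]), 'wrist_force': array([-0.70846047, -0.00638046, -0.2962325 ]), 'ft_torque': array([ 0.04744197,  0.02396022, -0.04392446]), 'finger_gap': 0.08530977703353285}
0.0187
top {'K': array([[466.1109545 ,   0.        , 318.20607364],
       [  0.        , 466.1109545 , 244.74087453],
       [  0.        ,   0.        ,   1.        ]]), 'xyz': array([ 0.26046221, -0.02552047,  1.27998733]), 'attitude': array([-0.06867529,  0.71215113, -0.69506854,  0.07074038])}
top pack 0.95 [312.1, 207.7, 27.9, 37.3]
top pack 0.72 [387.4, 148.2, 28.1, 41.2]
top pa
[... 497 characters left out ...]
 317.75693459],
       [  0.        , 612.35610697, 240.5793658 ],
       [  0.        ,   0.        ,   1.        ]]), 'xyz': array([-0.03642269, -1.0356915 ,  1.12518409]), 'attitude': array([-0.39749144,  0.88987826, -0.20207198,  0.09635433])}
side pack 0.94 [340.6, 240.3, 34.1, 36.1]
side pack 0.72 [365.7, 276.8, 44.0, 42.9]
side pack 0.6 [438.3, 278.0, 39.3, 32.2]
side charger 0.9 [349.8, 280.5, 76.8, 67.0]
side charger 0.61 [186.7, 212.5, 64.2, 46.4]
side charger 0.6 [219.1, 328.5, 59.2, 72.5]
side lamp 0.6 [342.7, 173.6, 27.9, 50.2]
side charger_button 0.5 [406.5, 281.4, 14.8, 15.3]
side charger_button 0.43 [349.3, 278.9, 79.0, 68.1]
side charger_button 0.4 [230.7, 208.1, 12.8, 14.1]
```

Run:
```python
import cv2
i=cv2.imread("pics/top0.png")[130:390,150:470]
cv2.imwrite("pics/topc.png",cv2.resize(i,None,fx=2.5,fy=2.3,interpolation=cv2.INTER_CUBIC))
```

```text
(no output)
```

View pics/topc.png

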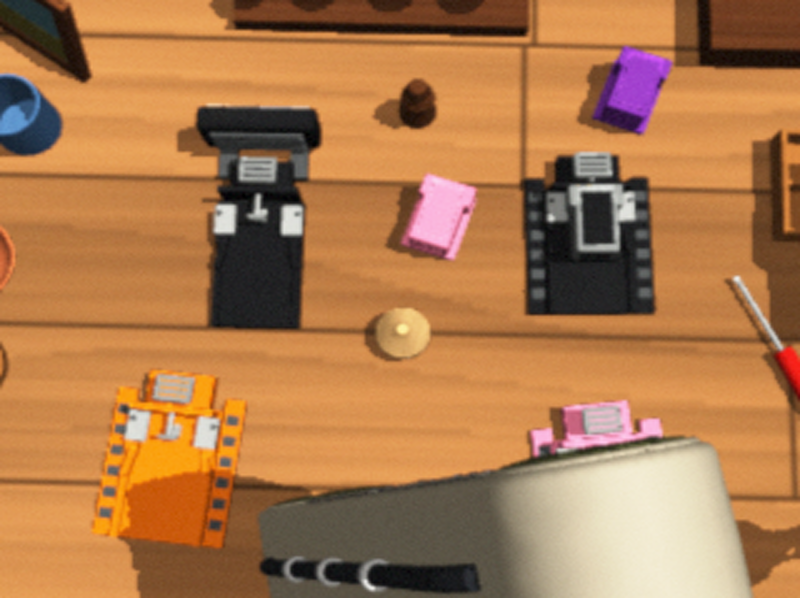

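View pics/side0.png

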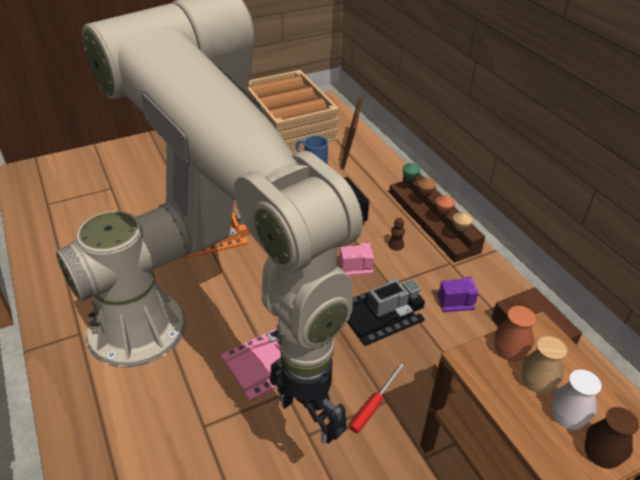

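The top crop shows these candidates (crop px): 
- **Pack:** the grey block on black is at (597,218). Its look-alikes are pink at (437,217) and purple at (633,90).
- **Charger:** the black one is at (590,240), with look-alikes orange at (172,460) and pink at (600,430).
- **Lamp:** black, at (257,240).

I choose the grey pack on the black charger, with the nose pointing up in the image. Next I'll get rough positions.

```bash
cat > h.py <<'E'
from workcell import *
import numpy as np, cv2
from scipy.spatial.transform import Rotation as R
def rot(q): return R.from_quat(np.asarray(q),scalar_first=True)
def px2w(info,uv,z):
    d=rot(info["attitude"]).apply(np.linalg.solve(info["K"],[uv[0],uv[1],1])); c=info["xyz"]
    return c+d*(z-c[2])/d[2]
def w2px(info,P):
    p=rot(info["attitude"]).inv().apply(np.atleast_2d(P)-info["xyz"])@np.asarray(info["K"]).T
    return p[:,:2]/p[:,2:]
def goto(tgt,yaw):
    """tool-frame shift (cm) and rotvec (deg) to reach tgt; tool down, its x axis at yaw"""
    s=get_state(); q=rot(s["orientation"])
    qt=R.from_euler("z",yaw)*R.from_euler("x",np.pi)
    print("t",round(s["clock"],2),"shift cm",(q.inv().apply(np.array(tgt)-s["tcp_pos"])*100).round(2),"rot",(np.degrees((q.inv()*qt).as_rotvec())).round(2))
    return s
E
python3 - <<'E'
from h import *
i=camera_info("top")
f=lambda x,y:(150+x/2.5,130+y/2.3)
for n,p,z in[("chFL",(527,313),.01),("chFR",(654,313),.01),("chBL",(527,180),.01),("chBR",(650,180),.01),("packtop",(597,218),.073),("chbtn",(593,163),.059),
 ("laFL",(211,327),.021),("laFR",(300,327),.021),("labtn",(257,168),.059),("top",(403,333),.03),("pinkpack",(437,217),.03),("fig",(418,100),.05),("driver",(740,280),.01),("driverh",(795,375),.015),("headL",(199,110),.09),("headR",(321,112),.09)]:
    print(n,px2w(i,f(*p),z).round(3))
s=get_state();q=rot(s["orientation"]);print(q.as_matrix().round(3))
w=camera_info("wrist");print(w, q.inv().apply(w["xyz"]-s["tcp_pos"]), (q.inv()*rot(w["attitude"])).as_matrix().round(3))
E
```

```text
chFL [ 0.458 -0.145  0.01 ]
chFR [ 0.461 -0.285  0.01 ]
chBL [ 0.623 -0.144  0.01 ]
chBR [ 0.626 -0.283  0.01 ]
packtop [ 0.561 -0.213  0.073]
chbtn [ 0.631 -0.211  0.059]
laFL [0.431 0.2   0.021]
laFR [0.433 0.103 0.021]
labtn [0.616 0.154 0.059]
top [ 0.427 -0.009  0.03 ]
pinkpack [ 0.568 -0.043  0.03 ]
fig [ 0.708 -0.019  0.05 ]
driver [ 0.504 -0.381  0.01 ]
driverh [ 0.39  -0.436  0.015]
headL [0.675 0.215 0.09 ]
headR [0.676 0.085 0.09 ]
[[ 0.941  0.337  0.   ]
 [ 0.337 -0.941 -0.   ]
 [ 0.     0.    -1.   ]]
{'K': array([[346.3483249 ,   0.        , 316.63796532],
       [  0.        , 346.3483249 , 241.14678964],
       [  0.        ,   0.        ,   1.        ]]), 'xyz': array([ 0.26806047, -0.51395871,  0.37369861]), 'attitude': array([ 0.12830549,  0.8076852 , -0.56828667, -0.09073356])} [ 0.07913912 -0.00076729 -0.18118362] [[ 0.001 -0.951 -0.31 ]
 [ 1.     0.001 -0.001]
 [ 0.001 -0.31   0.951]]
```

Run:
```python
from h import *
goto([.54,-.213,.26],0)
```

```text
t 0.5 shift cm [ 43.66 -19.25  -6.75] rot [ 0.  -0.  19.7]
```

Request:
send_rows(series=[10,-2,-6.7,0,0,6,1,20,-6,-6.7,0,0,13,1,30,-12,-6.7,0,0,19.7,1,36,-16,-6.7,0,0,19.7,1,41,-18,-6.7,0,0,19.7,1,43.6,-19.2,-6.7,0,0,19.7,1,43.6,-19.2,-6.7,0,0,19.7,1,43.6,-19.2,-6.7,0,0,19.7,1,43.6,-19.2,-6.7,0,0,19.7,1,43.6,-19.2,-6.7,0,0,19.7,1])

```text
clock: 1.33
tcp_pos: [0.4891, -0.264, 0.2544]
orientation: [0.0, 1.0, -0.0, 0.0]
wrist_force: [0.6, -1.3, -0.1]
finger_gap: 0.0852
```

Request:
send_rows(series=[0,0,0,0,0,0,1,0,0,0,0,0,0,1])

```text
clock: 1.5
tcp_pos: [0.4894, -0.2638, 0.2541]
orientation: [0.0, 1.0, 0.002, 0.0]
wrist_force: [-0.0, -0.5, -0.1]
finger_gap: 0.0859
```

Run:
```python
from h import *
s=goto([.54,-.213,.26],0)
i=camera_info("wrist");im=read_camera("wrist");cv2.imwrite("pics/w1.png",im);print(s["tcp_pos"],s["qvel"].round(3),i["xyz"])
for l in("pack","charger_button"):
    for d in silhouettes("wrist",l)[:3]: print(l,round(d["p"],2),d["box"])
```

```text
t 1.5 shift cm [ 5.09 -5.05 -0.59] rot [ 0.02 -0.02  0.28]
[ 0.48935035 -0.26376224  0.25413524] [-0.06  -0.005 -0.02   0.    -0.011 -0.011] [ 0.56822742 -0.26271464  0.43534797]
pack 0.88 [79.3, 82.5, 84.7, 89.0]
pack 0.77 [231.6, 90.2, 67.3, 84.3]
pack 0.68 [1.1, 115.7, 30.8, 124.6]
charger_button 0.76 [238.2, 45.7, 46.1, 35.6]
charger_button 0.66 [259.3, 310.1, 40.5, 31.7]
```

View pics/w1.png

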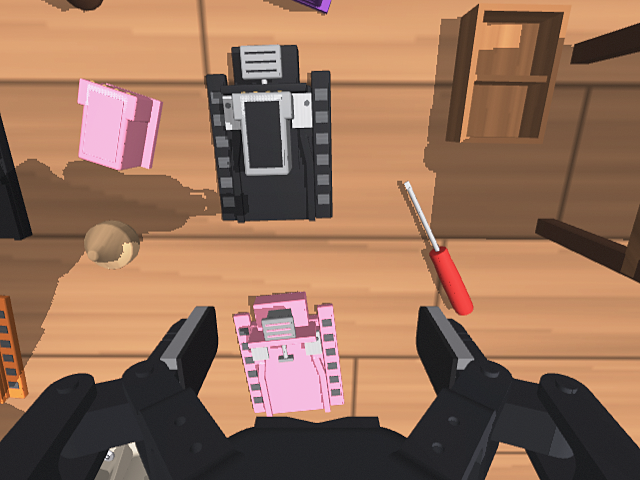

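The wrist view shows the black charger with the grey pack (top face about (265,133), nose up). Its button is at (262,62) and its front corners are at (221,221) and (331,217). This confirms the choice of pack and charger. Pink look-alikes are at (120,125) and (290,350).

Run:
```python
from h import *
i=camera_info("wrist")
for n,p,z in[("FL",(221,221),.01),("FR",(331,217),.01),("BL",(207,76),.01),("BR",(329,71),.01),("btn",(262,62.5),.059),
 ("packNL",(234,97),.073),("packNR",(298,94),.073),("packRL",(247,175),.073),("packRR",(290,173),.073),("driver tip",(406,184),.01),("btnfront",(263,79),.059),("btnback",(262,46),.059)]:
    print(n,px2w(i,p,z).round(4))
```

```text
FL [ 0.454  -0.1443  0.01  ]
FR [ 0.4592 -0.2836  0.01  ]
BL [ 0.6213 -0.1431  0.01  ]
BR [ 0.6263 -0.2793  0.01  ]
btn [ 0.6269 -0.2122  0.059 ]
packNL [ 0.5946 -0.1856  0.073 ]
packNR [ 0.5973 -0.2476  0.073 ]
packRL [ 0.5198 -0.1935  0.073 ]
packRR [ 0.5219 -0.238   0.073 ]
driver tip [ 0.5008 -0.375   0.01  ]
btnfront [ 0.6122 -0.2124  0.059 ]
btnback [ 0.6413 -0.2129  0.059 ]
```

Run:
```python
from h import *
goto([.628,-.2125,.075],np.radians(2))
```

```text
t 1.65 shift cm [14.08 -5.39 17.87] rot [ 0.01  0.03 -2.05]
```

Request:
send_rows(series=[5,-2,2,0,0,-2,0,9,-4,5,0,0,-2,0,14.1,-5.4,8,0,0,-2,0,14.1,-5.4,11,0,0,-2,0,14.1,-5.4,14,0,0,-2,0,14.1,-5.4,16,0,0,-2,0,14.1,-5.4,17.9,0,0,-2,0,14.1,-5.4,17.9,0,0,-2,0,14.1,-5.4,17.9,0,0,-2,0,14.1,-5.4,17.9,0,0,-2,0])

```text
clock: 2.48
tcp_pos: [0.6292, -0.2135, 0.0768]
orientation: [0.001, 1.0, 0.016, 0.001]
wrist_force: [0.2, -0.9, -0.3]
finger_gap: 0.0002
```

Run:
```python
from h import *
s=goto([.628,-.2125,.06],np.radians(2));print(s["tcp_pos"],s["finger_gap"],s["wrist_force"])
cv2.imwrite("pics/w2.png",read_camera("wrist"))
```

```text
t 2.48 shift cm [-0.12 -0.11  1.68] rot [ 0.07 -0.11 -0.12]
[ 0.62915956 -0.21351111  0.07675474] 0.00015218377514437224 [ 0.20352863 -0.89450164 -0.33378504]
```

View pics/w2.png

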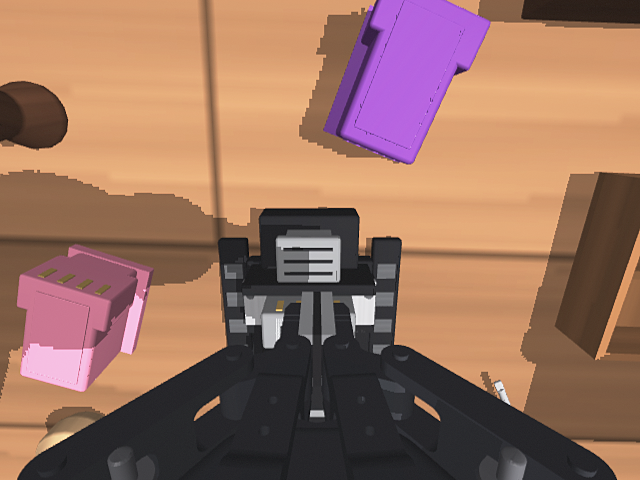

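The picture shows the button cap at (309,259), just ahead of the shut fingertips at about (318,292). I'll measure its position.

Run:
```python
from h import *
i=camera_info("wrist");s=goto([.628,-.2125,.06],0)
print(w2px(i,s["tcp_pos"]),i["xyz"])
for p in[(309,236),(309,282),(276,259),(341,259)]:print(px2w(i,p,.059).round(4))
for p in[(262,210),(357,210)]:print(px2w(i,p,.045).round(4))
for p in[(220,240),(401,240)]:print(px2w(i,p,.01).round(4))
```

```text
t 2.53 shift cm [-0.18 -0.11  1.75] rot [ 0.1  -0.19  1.9 ]
[[317.82179007 274.10986472]] [ 0.7080367  -0.20996575  0.25895763]
[ 0.6466 -0.2077  0.059 ]
[ 0.6162 -0.2085  0.059 ]
[ 0.6311 -0.1877  0.059 ]
[ 0.6324 -0.2278  0.059 ]
[ 0.6584 -0.1774  0.045 ]
[ 0.6604 -0.2373  0.045 ]
[ 0.6261 -0.1401  0.01  ]
[ 0.6307 -0.2766  0.01  ]
```

Request:
send_rows(series=[0.2,-0.45,0.6,0,0,0,0,0.2,-0.45,1.2,0,0,0,0,0.2,-0.45,1.6,0,0,0,0,0.2,-0.45,1.8,0,0,0,0,0.2,-0.45,1.9,0,0,0,0,0.2,-0.45,1.9,0,0,0,0])

```text
clock: 3.03
tcp_pos: [0.6305, -0.2069, 0.0556]
orientation: [-0.0, 1.0, 0.018, -0.0]
wrist_force: [0.3, 0.2, 0.2]
finger_gap: -0.0
```

Request:
send_rows(series=[0,0,0.1,0,0,0,0,0,0,0.15,0,0,0,0,0,0,0.2,0,0,0,0,0,0,0.2,0,0,0,0])

```text
clock: 3.37
tcp_pos: [0.6308, -0.2072, 0.054]
orientation: [0.0, 1.0, 0.017, 0.0]
wrist_force: [0.5, 0.5, -0.4]
finger_gap: -0.0002
```

Run:
```python
from h import *
for k in range(3):
    s=get_state();print(s["tcp_pos"],s["wrist_force"]);im=read_camera("wrist")
cv2.imwrite("pics/w3.png",im)
for d in silhouettes("top","pack"):print(d["p"],d["box"])
```

```text
[ 0.63075857 -0.20717037  0.05398386] [ 0.46297826  0.47997529 -0.35794711]
[ 0.63075828 -0.20717252  0.0540099 ] [-0.26019271  0.50027375 -0.40465846]
[ 0.63074472 -0.20717781  0.05403085] [ 0.77499504 -0.68636036  0.1273575 ]
0.95 [312.1, 207.7, 27.9, 37.3]
0.72 [387.4, 148.2, 28.1, 41.2]
0.61 [373.9, 210.5, 23.7, 32.1]
0.26 [357.9, 194.8, 55.4, 73.3]
0.15 [229.6, 176.8, 48.9, 97.2]
```

View pics/w3.png

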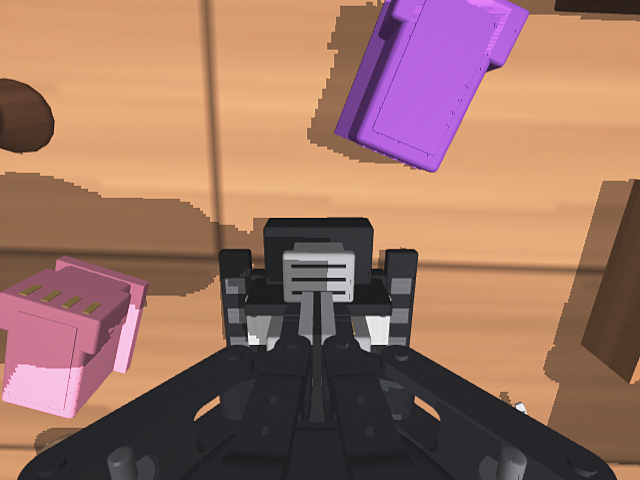

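The button at (318,276) is still fully visible and the fingertips end at v≈292. There is no contact force at TCP z=0.054. The tips look higher than the TCP suggests, so I'll check with the side camera.

Run:
```python
from h import *
im=read_camera("side");i=camera_info("side");s=get_state()
t=s["tcp_pos"]
u=w2px(i,[t,t+[0,0,.044],t+[-.022,0,0],[.6315,-.208,.059]]);print(u)
c=u[0].astype(int);x0,y0=c[0]-80,c[1]-80
im=im[y0:y0+130,x0:x0+160];im=cv2.resize(im,None,fx=4.5,fy=4.5,interpolation=cv2.INTER_CUBIC)
for p,col in zip(u,[(0,0,255),(0,255,0),(255,0,0),(0,255,255)]):cv2.circle(im,tuple(((p-[x0,y0])*4.5).astype(int)),4,col,-1)
cv2.imwrite("pics/s1.png",im)
```

```text
[[411.27544221 286.48557064]
 [413.3525188  273.62259198]
 [403.55162661 289.28690562]
 [411.94005582 285.20072319]]
```

View pics/s1.png

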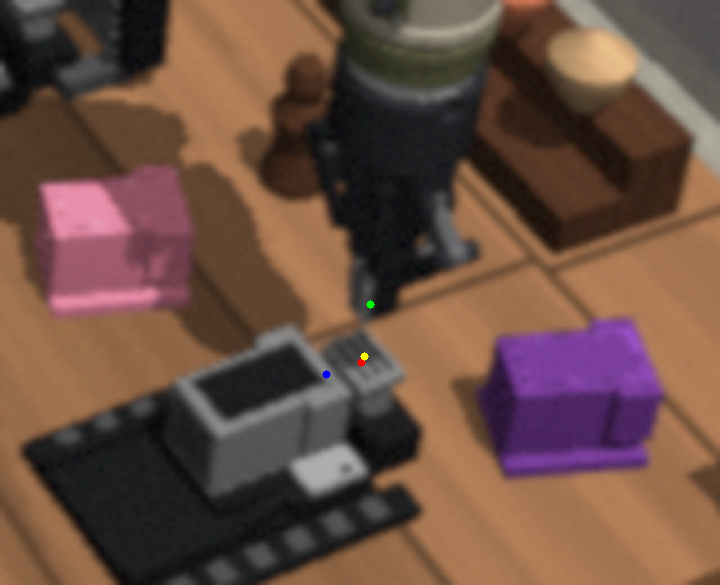

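The side view shows the tips about 37–40 mm above the reported TCP (red dot, crop (362,362)) and directly over the button. I'll feel my way down to find the true tip offset.

Request:
send_rows(series=[0,0,0.8,0,0,0,0,0,0,1.6,0,0,0,0,0,0,2.3,0,0,0,0,0,0,2.6,0,0,0,0,0,0,2.8,0,0,0,0,0,0,2.8,0,0,0,0])

```text
clock: 4.12
tcp_pos: [0.6302, -0.2069, 0.025]
orientation: [-0.0, 1.0, 0.017, -0.001]
wrist_force: [-0.4, -0.1, 0.4]
finger_gap: -0.0001
```

Request:
send_rows(series=[0,0,0.15,0,0,0,0,0,0,0.3,0,0,0,0,0,0,0.3,0,0,0,0])

```text
clock: 4.37
tcp_pos: [0.6308, -0.2072, 0.023]
orientation: [0.0, 1.0, 0.017, 0.0]
wrist_force: [0.2, -0.2, 0.4]
finger_gap: 0.0001
```

Request:
send_rows(series=[0,0,0.15,0,0,0,0,0,0,0.3,0,0,0,0,0,0,0.3,0,0,0,0])

```text
clock: 4.62
tcp_pos: [0.631, -0.2073, 0.0202]
orientation: [0.0, 1.0, 0.017, 0.0]
wrist_force: [1.2, -1.0, 0.3]
finger_gap: 0.0001
```

Request:
send_rows(series=[0,0,0.1,0,0,0,0,0,0,0.2,0,0,0,0,0,0,0.2,0,0,0,0])

```text
clock: 4.87
tcp_pos: [0.6311, -0.2073, 0.0185]
orientation: [0.0, 1.0, 0.017, 0.0]
wrist_force: [-0.7, -0.2, 3.2]
finger_gap: -0.0001
```

Request:
send_rows(series=[0,0,0.1,0,0,0,0,0,0,0.2,0,0,0,0,0,0,0.2,0,0,0,0])

```text
clock: 5.12
tcp_pos: [0.631, -0.2073, 0.0158]
orientation: [0.0, 1.0, 0.017, 0.0]
wrist_force: [1.3, -0.3, 2.1]
finger_gap: 0.0002
```

Request:
send_rows(series=[0,0,0.1,0,0,0,0,0,0,0.2,0,0,0,0,0,0,0.2,0,0,0,0])

```text
clock: 5.37
tcp_pos: [0.6309, -0.2072, 0.0137]
orientation: [0.0, 1.0, 0.017, 0.0]
wrist_force: [1.6, 0.0, 1.6]
finger_gap: -0.0003
```

```bash
cat >> h.py <<'E'
def look(cams=("top",),label="pack"):
    for c in cams:
        read_camera(c)
        for d in silhouettes(c,label)[:4]:print(c,label,round(d["p"],2),d["box"])
E
python3 - <<'E'
from h import *
s=get_state();print(s["tcp_pos"],s["wrist_force"])
look(("top","side"))
print([get_state()["wrist_force"].round(1) for k in range(3)])
E
```

```text
[ 0.63090181 -0.20722653  0.01367063] [1.58719541 0.04410513 1.58778681]
top pack 0.96 [311.5, 207.9, 28.9, 34.2]
side pack 0.96 [438.3, 279.2, 41.1, 29.9]
side pack 0.76 [339.5, 241.9, 37.5, 36.2]
side pack 0.75 [351.9, 279.4, 44.1, 47.2]
[array([ 1.5, -0.6,  2.6]), array([ 1.5, -0.6,  2.6]), array([ 1.5, -0.6,  2.6])]
```

The side camera shows the pack has popped out about 39 mm, so the catch has released. Contact came at TCP z≈0.019, so the true tips are about 40 mm above the reported TCP. I'll retreat and look at the pack.

Request:
send_rows(series=[0,0,-3,0,0,0,0,0,0,-7,0,0,0,0,-3,0,-10,0,0,0,1,-7,0,-12,0,0,0,1,-11,0,-12,0,0,0,1,-11,0,-12,0,0,0,1,-11,0,-12,0,0,0,1,-11,0,-12,0,0,0,1])

```text
clock: 6.23
tcp_pos: [0.5205, -0.211, 0.134]
orientation: [0.0, 1.0, 0.017, 0.0]
wrist_force: [-0.3, 0.6, 0.6]
finger_gap: 0.0727
```

Run:
```python
from h import *
s=get_state();print(s["tcp_pos"],s["finger_gap"])
i=camera_info("wrist");im=read_camera("wrist");cv2.imwrite("pics/w4.png",im[:, 100:540])
for d in silhouettes("wrist","pack")[:3]:print(d["p"],d["box"])
```

```text
[ 0.52054709 -0.21100899  0.13395225] 0.07273255569286317
0.88 [370.7, 0.0, 40.3, 14.0]
0.88 [51.7, 100.4, 120.5, 121.5]
0.59 [275.9, 163.5, 83.1, 110.0]
```

View pics/w4.png

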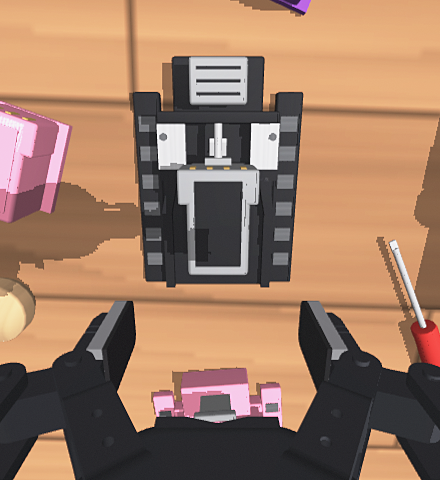

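The pack is drawn back in the charger's mouth. Its top runs from the nose edge (v≈170, u 277–359) to the rear edge (v≈274, u 288–348), and it is clear of the lips (white squares at v≈145).

Run:
```python
from h import *
i=camera_info("wrist")
for n,p,z in[("NL",(277,171),.073),("NR",(359,171),.073),("RL",(288,274),.073),("RR",(348,274),.073),("btn",(318,80),.059),("cFL",(246,281),.01),("cFR",(390,281),.01),("cBL",(234,93),.01),("cBR",(403,93),.01)]:
    print(n,px2w(i,p,z).round(4))
```

```text
NL [ 0.5715 -0.1814  0.073 ]
NR [ 0.5735 -0.2379  0.073 ]
RL [ 0.4946 -0.1897  0.073 ]
RR [ 0.4963 -0.2352  0.073 ]
btn [ 0.6314 -0.2075  0.059 ]
cFL [ 0.4583 -0.1447  0.01  ]
cFR [ 0.4633 -0.2832  0.01  ]
cBL [ 0.6253 -0.1396  0.01  ]
cBR [ 0.6302 -0.2768  0.01  ]
```

Request:
send_rows(series=[1.05,0,3.5,0,0,0,1,1.05,0,7,0,0,0,1,1.05,0,10,0,0,0,1,1.05,0,12,0,0,0,1,1.05,0,13.2,0,0,0,1,1.05,0,13.7,0,0,0,1,1.05,0,13.7,0,0,0,1,1.05,0,13.7,0,0,0,1])

```text
clock: 7.0
tcp_pos: [0.5321, -0.2107, -0.003]
orientation: [0.0, 1.0, 0.018, 0.0]
wrist_force: [0.3, -0.4, -0.0]
finger_gap: 0.085
```

Request:
send_rows(newtons=30, series=[0,0,0,0,0,0,0.6,0,0,0,0,0,0,0.5,0,0,0,0,0,0,0.4,0,0,0,0,0,0,0.3,0,0,0,0,0,0,0.3,0,0,0,0,0,0,0.3,0,0,0,0,0,0,0.3])

```text
clock: 7.58
tcp_pos: [0.5321, -0.2114, -0.0019]
orientation: [0.001, 1.0, 0.017, 0.001]
wrist_force: [-0.7, -0.9, 5.6]
finger_gap: 0.0456
```

Request:
send_rows(series=[-0.4,0,0,0,0,0,0.3,-1,0,0,0,0,0,0.3,-1.6,0,0,0,0,0,0.3,-2.2,0,0,0,0,0,0.3,-2.6,0,0,0,0,0,0.3,-2.6,0,0,0,0,0,0.3,-2.6,0,0,0,0,0,0.3])

```text
clock: 8.17
tcp_pos: [0.5061, -0.2121, -0.0019]
orientation: [0.001, 1.0, 0.017, 0.001]
wrist_force: [2.1, -0.8, 7.4]
finger_gap: 0.0459
```

Request:
send_rows(series=[0,0,-0.3,0,0,0,0.3,0,0,-0.8,0,0,0,0.3,0,0,-1.5,0,0,0,0.3,0,0,-1.5,0,0,0,0.3])

```text
clock: 8.5
tcp_pos: [0.5049, -0.2114, 0.0126]
orientation: [-0.0, 1.0, 0.017, -0.0]
wrist_force: [-0.2, -0.4, -3.2]
finger_gap: 0.0457
```

Run:
```python
from h import *
goto([.40,.152,.15],np.radians(1.0))
```

```text
t 8.5 shift cm [ -9.23 -36.68 -13.73] rot [-0.01  0.03  0.99]
```

Request:
send_rows(series=[0,0,-3,0,0,0,0.3,0,0,-7,0,0,0,0.3,0,0,-11,0,0,0,0.3,-1,-3,-13.7,0,0,0,0.3,-2,-6,-13.7,0,0,0.3,0.3,-3,-9.5,-13.7,0,0,0.5,0.3,-4,-13,-13.7,0,0,0.6,0.3,-5,-16.5,-13.7,0,0,0.7,0.3,-6,-20,-13.7,0,0,0.8,0.3,-7,-23.5,-13.7,0,0,1,0.3])

```text
clock: 9.33
tcp_pos: [0.4257, 0.0223, 0.1487]
orientation: [-0.0, 1.0, 0.008, -0.0]
wrist_force: [0.8, -0.1, -3.9]
finger_gap: 0.0459
```

Request:
send_rows(series=[-0.8,-3.5,0,0,0,0,0.3,-1.5,-7,0,0,0,0,0.3,-2,-10,0,0,0,0,0.3,-2.2,-12.5,0,0,0,0,0.3,-2.2,-13.2,0,0,0,0,0.3,-2.2,-13.2,0,0,0,0,0.3,-2.2,-13.2,0,0,0,0,0.3])

```text
clock: 9.92
tcp_pos: [0.4057, 0.1143, 0.1489]
orientation: [-0.015, 0.999, 0.03, -0.001]
wrist_force: [0.0, 0.2, -4.2]
finger_gap: 0.0459
```

Run:
```python
from h import *
s=goto([.40,.152,.15],np.radians(1.0));print(s["tcp_pos"],s["finger_gap"],s["wrist_force"])
im=read_camera("wrist");cv2.imwrite("pics/w5.png",im)
```

```text
t 9.92 shift cm [-0.34 -3.8   0.  ] rot [-1.7   0.07  2.44]
[0.40567637 0.11431599 0.14887705] 0.04585841853645139 [ 1.20826999e-03  2.22412308e-01 -4.23622258e+00]
```

View pics/w5.png

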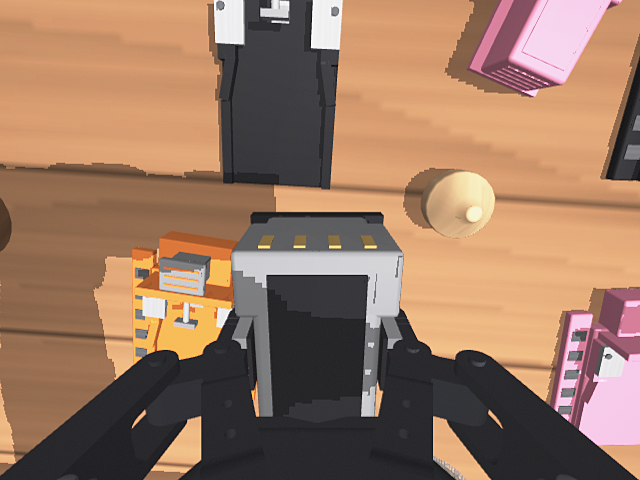

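The pack is held with its nose (brass strips) towards +x. The lamp bed shows at front corners (223,184) and (329,188), with lips at (228,22) and (326,22). The arm stopped short with a slight tilt, so I'll check the joints and measure the lamp.

Run:
```python
from h import *
s=get_state();print(s["joint_pos"].round(3),s["tcp_pos"])
i=camera_info("wrist")
for n,p,z in[("FL",(223,184),.021),("FR",(329,188),.021),("lipL",(242,43),.0305),("lipR",(314,45),.0305),("edgeL",(219,55),.021),("edgeR",(338,50),.021),("lipinL",(243,10),.0305),("lipinR",(312,10),.0305),("gL",(231,110),.021),("gR",(322,110),.021)]:
    print(n,px2w(i,p,z).round(4))
q=rot(s["orientation"]);print(q.as_matrix().round(3))
```

```text
[ 0.059  0.034 -0.404  1.134  0.03   3.141] [0.40562357 0.11418162 0.14883951]
FL [0.4313 0.2047 0.021 ]
FR [0.4339 0.1094 0.021 ]
lipL [0.5428 0.1845 0.0305]
lipR [0.5445 0.1289 0.0305]
edgeL [0.5351 0.2054 0.021 ]
edgeR [0.5439 0.1101 0.021 ]
lipinL [0.5649 0.1836 0.0305]
lipinR [0.5676 0.1318 0.0305]
gL [0.4941 0.1964 0.021 ]
gR [0.4986 0.1199 0.021 ]
[[ 0.998  0.06  -0.003]
 [ 0.06  -0.998  0.03 ]
 [-0.001 -0.03  -1.   ]]
```

Joint 6 is at its +π limit here (yaw = π + J1 − J6). I'll spin the tool a full turn the other way in free air, so the same yaw is reached near J6 ≈ −3.05.

Request:
send_rows(series=[0,0,0,0,0,-7,0.3,0,0,0,0,0,-14,0.3,0,0,0,0,0,-21,0.3,0,0,0,0,0,-28,0.3,0,0,0,0,0,-35,0.3,0,0,0,0,0,-42,0.3,0,0,0,0,0,-49,0.3,0,0,0,0,0,-56,0.3,0,0,0,0,0,-63,0.3,0,0,0,0,0,-70,0.3])

```text
clock: 10.8
tcp_pos: [0.4056, 0.114, 0.1489]
orientation: [-0.013, 0.8, 0.6, 0.008]
wrist_force: [0.2, -0.2, -3.9]
finger_gap: 0.0453
```

Run:
```python
from h import *
s=goto([.42,.155,.16],0);print(s["tcp_pos"],s["joint_pos"].round(3),rot(s["orientation"]).as_matrix().round(3))
```

```text
t 10.8 shift cm [ 4.37  0.22 -0.99] rot [-1.56 -0.97 73.74]
[0.40559362 0.11402728 0.14887458] [ 0.058  0.034 -0.404  1.134  0.03   1.913] [[ 0.28   0.96  -0.003]
 [ 0.96  -0.28   0.03 ]
 [ 0.028 -0.011 -1.   ]]
```

Request:
send_rows(series=[1.5,0,-0.5,0,0,-7,0.3,3,0.1,-1,0,0,-14,0.3,4.4,0.2,-1,0,0,-21,0.3,4.4,0.2,-1,0,0,-28,0.3,4.4,0.2,-1,0,0,-35,0.3,4.4,0.2,-1,0,0,-42,0.3,4.4,0.2,-1,0,0,-49,0.3,4.4,0.2,-1,0,0,-56,0.3,4.4,0.2,-1,0,0,-63,0.3,4.4,0.2,-1,0,0,-70,0.3])

```text
clock: 11.63
tcp_pos: [0.4201, 0.1553, 0.16]
orientation: [-0.006, 0.311, 0.95, 0.014]
wrist_force: [-1.7, 0.7, -4.3]
finger_gap: 0.0454
```

Request:
send_rows(series=[0,0,0,0,0,-7,0.3,0,0,0,0,0,-14,0.3,0,0,0,0,0,-21,0.3,0,0,0,0,0,-28,0.3,0,0,0,0,0,-35,0.3,0,0,0,0,0,-42,0.3,0,0,0,0,0,-49,0.3,0,0,0,0,0,-56,0.3,0,0,0,0,0,-63,0.3,0,0,0,0,0,-70,0.3])

```text
clock: 12.47
tcp_pos: [0.4202, 0.1553, 0.1601]
orientation: [0.003, -0.29, 0.957, 0.015]
wrist_force: [0.4, 0.2, -4.6]
finger_gap: 0.0456
```

Request:
send_rows(series=[0,0,0,0,0,-7,0.3,0,0,0,0,0,-14,0.3,0,0,0,0,0,-21,0.3,0,0,0,0,0,-28,0.3,0,0,0,0,0,-35,0.3,0,0,0,0,0,-42,0.3,0,0,0,0,0,-49,0.3,0,0,0,0,0,-56,0.3,0,0,0,0,0,-63,0.3,0,0,0,0,0,-70,0.3])

```text
clock: 13.3
tcp_pos: [0.4201, 0.1553, 0.1601]
orientation: [-0.011, 0.787, -0.617, -0.01]
wrist_force: [-0.2, 0.2, -4.6]
finger_gap: 0.0458
```

Run:
```python
from h import *
s=goto([.42,.155,.16],np.radians(2));print(s["tcp_pos"],s["joint_pos"].round(3),rot(s["orientation"]).as_matrix().round(3),s["finger_gap"])
```

```text
t 13.3 shift cm [0.03 0.02 0.  ] rot [ -1.38   1.25 -78.25]
[0.42012919 0.15534912 0.16005103] [ 0.151  0.077 -0.33   1.163  0.03  -1.659] [[ 0.238 -0.971 -0.003]
 [-0.971 -0.237  0.03 ]
 [-0.03  -0.005 -1.   ]] 0.045803473140032636
```

Request:
send_rows(series=[0,0,0,0,0,-7,0.3,0,0,0,0,0,-14,0.3,0,0,0,0,0,-21,0.3,0,0,0,0,0,-28,0.3,0,0,0,0,0,-35,0.3,0,0,0,0,0,-42,0.3,0,0,0,0,0,-49,0.3,0,0,0,-0.5,0.5,-56,0.3,0,0,0,-1,1,-63,0.3,0,0,0,-1.4,1.2,-70,0.3])

```text
clock: 14.13
tcp_pos: [0.4201, 0.1554, 0.1601]
orientation: [0.0, 0.999, -0.055, -0.002]
wrist_force: [-0.6, -0.3, -4.1]
finger_gap: 0.0458
```

Run:
```python
from h import *
s=goto([.42,.156,.16],np.radians(1.5));print(s["tcp_pos"],s["joint_pos"].round(3))
```

```text
t 14.13 shift cm [-0.02 -0.06  0.01] rot [ 0.05  0.18 -7.75]
[0.42010967 0.15538571 0.16005287] [ 0.175  0.085 -0.32   1.169 -0.    -2.858]
```

Request:
send_rows(series=[0,0,0,0,0.1,-4,0.3,0,-0.1,0,0,0.2,-7.7,0.3,0,-0.1,0,0,0.2,-7.7,0.3,0,-0.1,0,0,0.2,-7.7,0.3])

```text
clock: 14.47
tcp_pos: [0.42, 0.1567, 0.1601]
orientation: [0.0, 1.0, 0.009, 0.0]
wrist_force: [-0.3, 0.1, -3.8]
finger_gap: 0.0458
```

Run:
```python
from h import *
s=goto([.42,.156,.16],np.radians(1.5));print(s["tcp_pos"],s["joint_pos"].round(3))
im=read_camera("wrist");cv2.imwrite("pics/w6.png",cv2.resize(im[:260,140:500],None,fx=2.2,fy=2.2,interpolation=cv2.INTER_CUBIC))
```

```text
t 14.47 shift cm [-0.    0.07  0.01] rot [ 0.02 -0.02 -0.45]
[0.42003432 0.15670752 0.16007429] [ 0.178  0.083 -0.323  1.165 -0.    -2.982]
```

View pics/w6.png

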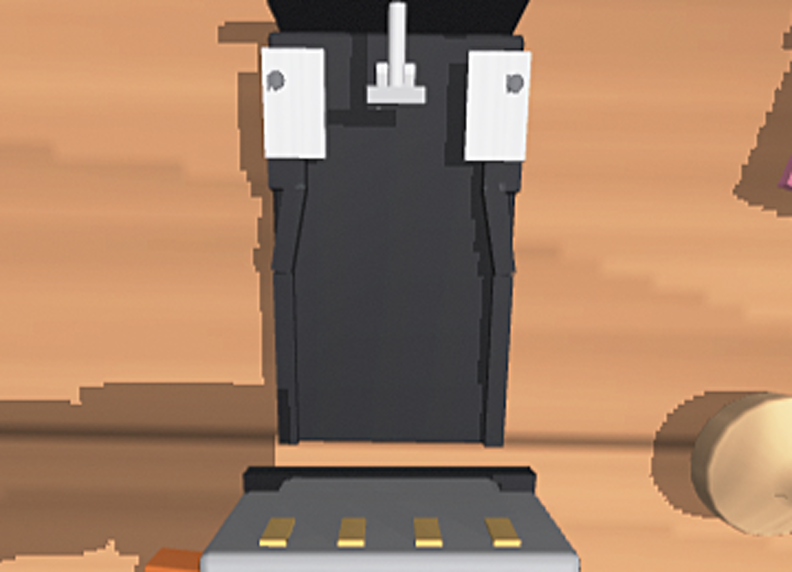

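The lamp is in clear view: lip inner front corners at crop (326,158) and (465,160), back inner corners at (324,48) and (468,51), and bed front corners at (280,444) and (503,445). The pack's nose is centred at crop u≈390.

Run:
```python
from h import *
i=camera_info("wrist");s=get_state()
f=lambda x,y:(140+x/2.2,y/2.2)
W={}
for n,p,z in[("lfL",(326,158),.0305),("lfR",(465,160),.0305),("lbL",(324,48),.0305),("lbR",(468,51),.0305),("FL",(280,442),.021),("FR",(503,443),.021),("giL",(298,440),.015),("giR",(484,440),.015)]:
    W[n]=px2w(i,f(*p),z);print(n,W[n].round(4))
for a in("lf","lb","F","gi"):
    L,r=W[a+"L"],W[a+"R"];d=L-r;print(a,((L+r)/2).round(4),"w",np.hypot(d[0],d[1]).round(4),"yaw",np.degrees(np.arctan2(-d[0],d[1])).round(2))
# pack: foot nose corners, top of foot ~ tcp z +.0019+.015+.008
zf=s["tcp_pos"][2]+.0019+.023
for p in((244,470),(536,472)):print("foot",px2w(i,f(*p),zf).round(4))
zt=s["tcp_pos"][2]+.0019+.073
for p in((202,556),(579,556)):print("nose top",px2w(i,f(*p),zt).round(4))
```

```text
lfL [0.5419 0.1831 0.0305]
lfR [0.5422 0.1316 0.0305]
lbL [0.5774 0.1836 0.0305]
lbR [0.5774 0.1323 0.0305]
FL [0.433  0.2041 0.021 ]
FR [0.4344 0.1091 0.021 ]
giL [0.4328 0.1971 0.015 ]
giR [0.4344 0.1165 0.015 ]
lf [0.542  0.1573 0.0305] w 0.0515 yaw 0.35
lb [0.5774 0.1579 0.0305] w 0.0512 yaw 0.06
F [0.4337 0.1566 0.021 ] w 0.095 yaw 0.85
gi [0.4336 0.1568 0.015 ] w 0.0807 yaw 1.11
foot [0.4606 0.1887 0.185 ]
foot [0.4613 0.1273 0.185 ]
nose top [0.4596 0.1859 0.235 ]
nose top [0.4607 0.13   0.235 ]
```

Request:
send_rows(series=[3,0,2,0,0,0.5,0.3,6.4,0.05,5,0,0,0.5,0.3,6.4,0.05,8.5,0,0,0.5,0.3,6.4,0.05,11.5,0,0,0.5,0.3,6.4,0.05,14,0,0,0.5,0.3,6.4,0.05,15,0,0,0.5,0.3,6.4,0.05,15.4,0,0,0.5,0.3,6.4,0.05,15.4,0,0,0.5,0.3,6.4,0.05,15.4,0,0,0.5,0.3])

```text
clock: 15.27
tcp_pos: [0.485, 0.1586, 0.0076]
orientation: [-0.0, 1.0, 0.006, 0.001]
wrist_force: [-0.4, -0.3, -4.4]
finger_gap: 0.0452
```

Request:
send_rows(series=[0,0,0.15,0,0,0,0.3,0,0,0.3,0,0,0,0.3,0,0,0.4,0,0,0,0.3,0,0,0.4,0,0,0,0.3])

```text
clock: 15.6
tcp_pos: [0.4841, 0.1586, 0.0028]
orientation: [-0.0, 1.0, 0.007, 0.001]
wrist_force: [-0.2, 0.4, -4.3]
finger_gap: 0.0455
```

Request:
send_rows(series=[0,0,0.1,0,0,0,0.3,0,0,0.15,0,0,0,0.3,0,0,0.15,0,0,0,0.3])

```text
clock: 15.85
tcp_pos: [0.4836, 0.1585, 0.0007]
orientation: [0.0, 1.0, 0.007, 0.0]
wrist_force: [-0.1, 0.8, -3.6]
finger_gap: 0.0455
```

Request:
send_rows(series=[0,0.12,0.1,0,0,0,0.3,0,0.25,0.15,0,0,0,0.3,0,0.25,0.15,0,0,0,0.3,0,0.25,0.15,0,0,0,0.3])

```text
clock: 16.18
tcp_pos: [0.4837, 0.1558, -0.0009]
orientation: [0.0, 1.0, 0.007, 0.0]
wrist_force: [0.0, 0.2, -3.8]
finger_gap: 0.0455
```

Request:
send_rows(series=[0,0,0.05,0,0,0,0.3,0,0,0.1,0,0,0,0.3,0,0,0.1,0,0,0,0.3])

```text
clock: 16.43
tcp_pos: [0.4838, 0.156, -0.0018]
orientation: [0.0, 1.0, 0.007, 0.0]
wrist_force: [0.5, -0.6, -3.9]
finger_gap: 0.0455
```

Request:
send_rows(series=[0,0,0.05,0,0,0,0.3,0,0,0.1,0,0,0,0.3,0,0,0.1,0,0,0,0.3])

```text
clock: 16.68
tcp_pos: [0.4838, 0.156, -0.0019]
orientation: [0.0, 1.0, 0.007, 0.001]
wrist_force: [-4.1, 0.5, 4.9]
finger_gap: 0.0457
```

Request:
send_rows(series=[0,0,-0.05,0,0,0,0.3,0.4,0,-0.06,0,0,0,0.3,0.8,0,-0.06,0,0,0,0.3,1.2,0,-0.06,0,0,0,0.3,1.5,0,-0.06,0,0,0,0.3,1.5,0,-0.06,0,0,0,0.3])

```text
clock: 17.18
tcp_pos: [0.4995, 0.1563, -0.0019]
orientation: [-0.0, 1.0, 0.007, 0.001]
wrist_force: [-1.5, -0.3, 2.6]
finger_gap: 0.0455
```

Request:
send_rows(series=[0.3,0,0,0,0,0,0.3,0.6,0,0,0,0,0,0.3,0.6,0,0,0,0,0,0.3])

```text
clock: 17.43
tcp_pos: [0.5052, 0.1563, -0.0018]
orientation: [-0.0, 1.0, 0.007, 0.0]
wrist_force: [-2.9, -0.2, 5.3]
finger_gap: 0.0456
```

Request:
send_rows(series=[0.3,0,0,0,0,0,0.3,0.6,0,0,0,0,0,0.3,0.6,0,0,0,0,0,0.3])

```text
clock: 17.68
tcp_pos: [0.5111, 0.1564, -0.0018]
orientation: [-0.0, 1.0, 0.007, 0.0]
wrist_force: [-3.9, 0.5, 5.8]
finger_gap: 0.0456
```

Request:
send_rows(series=[0.2,0,-0.03,0,0,0,0.3,0.4,0,-0.03,0,0,0,0.3,0.4,0,-0.03,0,0,0,0.3])

```text
clock: 17.93
tcp_pos: [0.5151, 0.1564, -0.0018]
orientation: [-0.0, 1.0, 0.007, 0.0]
wrist_force: [-3.2, 0.2, 4.9]
finger_gap: 0.0456
```

Request:
send_rows(series=[0.15,0,0,0,0,0,0.3,0.3,0,0,0,0,0,0.3,0.3,0,0,0,0,0,0.3])

```text
clock: 18.18
tcp_pos: [0.5174, 0.1564, -0.0018]
orientation: [0.0, 1.0, 0.007, -0.0]
wrist_force: [-6.1, 1.0, 4.7]
finger_gap: 0.0455
```

Request:
send_rows(series=[0.1,0,0,0,0,0,0.3,0.2,0,0,0,0,0,0.3,0.2,0,0,0,0,0,0.3])

```text
clock: 18.43
tcp_pos: [0.5173, 0.1564, -0.0018]
orientation: [0.0, 1.0, 0.007, -0.002]
wrist_force: [-11.6, -0.4, 11.2]
finger_gap: 0.0458
```

Request:
send_rows(series=[0.1,0,0,0,0,0,0.3,0.2,0,0,0,0,0,0.3,0.2,0,0,0,0,0,0.3])

```text
clock: 18.68
tcp_pos: [0.5187, 0.1564, -0.0017]
orientation: [0.0, 1.0, 0.007, -0.002]
wrist_force: [-10.9, -0.7, 12.8]
finger_gap: 0.0453
```

Request:
send_rows(series=[0.05,0,-0.06,0,0,0,0.3,0.1,0,-0.06,0,0,0,0.3,0.1,0,-0.06,0,0,0,0.3])

```text
clock: 18.93
tcp_pos: [0.5205, 0.1564, -0.0017]
orientation: [0.0, 1.0, 0.007, -0.002]
wrist_force: [-7.7, 0.7, 5.2]
finger_gap: 0.0457
```

Request:
send_rows(series=[0.05,0,0,0,0,0,0.3,0.1,0,0,0,0,0,0.3,0.1,0,0,0,0,0,0.3])

```text
clock: 19.18
tcp_pos: [0.5212, 0.1564, -0.0017]
orientation: [0.0, 1.0, 0.007, -0.002]
wrist_force: [-9.2, 0.7, 6.2]
finger_gap: 0.046
```

Request:
send_rows(series=[0.05,0,0,0,0,0,0.3,0.1,0,0,0,0,0,0.3,0.1,0,0,0,0,0,0.3])

```text
clock: 19.43
tcp_pos: [0.5221, 0.1564, -0.0017]
orientation: [0.0, 1.0, 0.007, -0.002]
wrist_force: [-8.4, 0.7, 8.0]
finger_gap: 0.0455
```

Request:
send_rows(series=[0.1,0,0,0,0,0,0.3,0.15,0,0,0,0,0,0.3,0.15,0,0,0,0,0,0.3])

```text
clock: 19.68
tcp_pos: [0.5229, 0.1564, -0.0017]
orientation: [0.0, 1.0, 0.007, -0.003]
wrist_force: [-11.4, -0.6, 9.5]
finger_gap: 0.0455
```

Request:
send_rows(series=[0.1,0,0,0,0,0,0.3,0.15,0,0,0,0,0,0.3,0.15,0,0,0,0,0,0.3])

```text
clock: 19.93
tcp_pos: [0.5243, 0.1564, -0.0017]
orientation: [0.0, 1.0, 0.007, -0.003]
wrist_force: [-12.0, -0.4, 10.1]
finger_gap: 0.0456
```

Request:
send_rows(series=[0.1,0,-0.02,0,0,0,0.3,0.15,0,-0.03,0,0,0,0.3,0.15,0,-0.03,0,0,0,0.3])

```text
clock: 20.18
tcp_pos: [0.5261, 0.1565, -0.0016]
orientation: [0.0, 1.0, 0.007, -0.002]
wrist_force: [-10.1, -0.4, 6.7]
finger_gap: 0.0456
```

Request:
send_rows(series=[0.1,0,-0.02,0,0,0,0.3,0.15,0,-0.03,0,0,0,0.3,0.15,0,-0.03,0,0,0,0.3])

```text
clock: 20.43
tcp_pos: [0.5277, 0.1565, -0.0016]
orientation: [0.0, 1.0, 0.007, -0.002]
wrist_force: [-8.9, 0.8, 4.7]
finger_gap: 0.0458
```

Request:
send_rows(series=[0.1,0,0,0,0,0,0.3,0.15,0,0,0,0,0,0.3,0.15,0,0,0,0,0,0.3])

```text
clock: 20.68
tcp_pos: [0.529, 0.1565, -0.0016]
orientation: [0.0, 1.0, 0.007, -0.003]
wrist_force: [-9.6, -0.8, 5.0]
finger_gap: 0.0457
```

Request:
send_rows(series=[0.1,0,0,0,0,0,0.3,0.15,0,0,0,0,0,0.3,0.15,0,0,0,0,0,0.3])

```text
clock: 20.93
tcp_pos: [0.5303, 0.1565, -0.0016]
orientation: [0.0, 1.0, 0.007, -0.003]
wrist_force: [-9.2, 0.2, 4.8]
finger_gap: 0.0454
```

Sliding steadily at about 9 N. I'll keep feeling forward.

Request:
send_rows(series=[0.1,0,0,0,0,0,0.3,0.15,0,0,0,0,0,0.3,0.15,0,0,0,0,0,0.3])

```text
clock: 21.18
tcp_pos: [0.5317, 0.1565, -0.0016]
orientation: [0.0, 1.0, 0.007, -0.003]
wrist_force: [-10.2, 0.7, 6.8]
finger_gap: 0.0455
```

Request:
send_rows(series=[0.1,0,0,0,0,0,0.3,0.15,0,0,0,0,0,0.3,0.15,0,0,0,0,0,0.3])

```text
clock: 21.43
tcp_pos: [0.5336, 0.1565, -0.0016]
orientation: [0.0, 1.0, 0.007, -0.002]
wrist_force: [-8.4, 0.3, 2.8]
finger_gap: 0.0457
```

Request:
send_rows(series=[0.1,0,0,0,0,0,0.3,0.15,0,0,0,0,0,0.3,0.15,0,0,0,0,0,0.3])

```text
clock: 21.68
tcp_pos: [0.5354, 0.1565, -0.0017]
orientation: [0.0, 1.0, 0.007, -0.002]
wrist_force: [-7.9, -0.0, 4.1]
finger_gap: 0.0453
```

Request:
send_rows(series=[0.1,0,0,0,0,0,0.3,0.15,0,0,0,0,0,0.3,0.15,0,0,0,0,0,0.3])

```text
clock: 21.93
tcp_pos: [0.5369, 0.1565, -0.0016]
orientation: [0.0, 1.0, 0.007, -0.002]
wrist_force: [-8.0, -0.4, 3.5]
finger_gap: 0.0455
```

Request:
send_rows(series=[0.1,0,0,0,0,0,0.3,0.15,0,0,0,0,0,0.3,0.15,0,0,0,0,0,0.3])

```text
clock: 22.18
tcp_pos: [0.5383, 0.1565, -0.0016]
orientation: [0.0, 1.0, 0.007, -0.002]
wrist_force: [-8.9, -0.2, 5.0]
finger_gap: 0.0458
```

Request:
send_rows(series=[0.1,0,0,0,0,0,0.3,0.15,0,0,0,0,0,0.3,0.15,0,0,0,0,0,0.3])

```text
clock: 22.43
tcp_pos: [0.5397, 0.1565, -0.0016]
orientation: [0.0, 1.0, 0.007, -0.002]
wrist_force: [-8.7, -0.5, 4.7]
finger_gap: 0.0459
```

Request:
send_rows(series=[0.1,0,0,0,0,0,0.3,0.15,0,0,0,0,0,0.3,0.15,0,0,0,0,0,0.3])

```text
clock: 22.68
tcp_pos: [0.5411, 0.1566, -0.0016]
orientation: [0.0, 1.0, 0.007, -0.002]
wrist_force: [-8.5, 0.2, 5.0]
finger_gap: 0.0458
```

Request:
send_rows(series=[0.1,0,0,0,0,0,0.3,0.15,0,0,0,0,0,0.3,0.15,0,0,0,0,0,0.3])

```text
clock: 22.93
tcp_pos: [0.5425, 0.1566, -0.0016]
orientation: [0.0, 1.0, 0.007, -0.003]
wrist_force: [-8.7, -0.3, 5.4]
finger_gap: 0.0459
```

Request:
send_rows(series=[0.1,0,0,0,0,0,0.3,0.15,0,0,0,0,0,0.3,0.15,0,0,0,0,0,0.3])

```text
clock: 23.18
tcp_pos: [0.544, 0.1566, -0.0016]
orientation: [0.0, 1.0, 0.007, -0.003]
wrist_force: [-9.5, -0.8, 5.5]
finger_gap: 0.0454
```

Request:
send_rows(series=[0.1,0,0,0,0,0,0.3,0.15,0,0,0,0,0,0.3,0.15,0,0,0,0,0,0.3])

```text
clock: 23.43
tcp_pos: [0.5453, 0.1566, -0.0016]
orientation: [0.0, 1.0, 0.007, -0.003]
wrist_force: [-8.7, 0.3, 5.4]
finger_gap: 0.0456
```

Run:
```python
from h import *
s=get_state();print(s["tcp_pos"],s["wrist_force"])
im=read_camera("wrist");cv2.imwrite("pics/w7.png",cv2.resize(im[:360,140:500],None,fx=1.66,fy=1.66,interpolation=cv2.INTER_CUBIC))
```

```text
[ 0.54534587  0.15658768 -0.00160938] [-8.71483689  0.28781048  5.35887875]
```

View pics/w7.png

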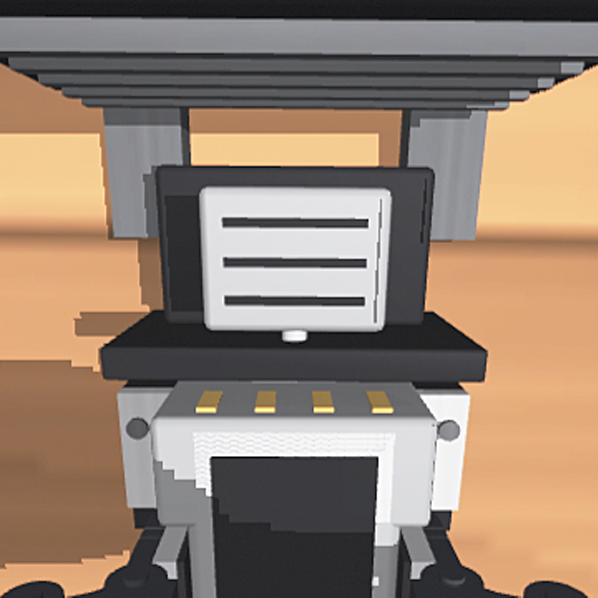

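No slip: the nose top edge is at v≈252, as before. The nose is close to the stop wall (wall top front edge at crop y≈350, nose top edge at ≈418). I'll measure the gap.

Run:
```python
from h import *
i=camera_info("wrist");f=lambda x,y:(140+x/1.66,y/1.66)
for n,p,z in[("walltopfront",(295,349),.053),("nosetop",(295,415),.073),("nosetop-",(295,420),.073),("btnfront",(295,330),.059),("btnback",(295,187),.059),("nose at wall level",(295,381),.053)]:print(n,px2w(i,f(*p),z).round(4))
```

```text
walltopfront [0.5954 0.1576 0.053 ]
nosetop [0.5869 0.1575 0.073 ]
nosetop- [0.5858 0.1575 0.073 ]
btnfront [0.6009 0.1577 0.059 ]
btnback [0.6293 0.1581 0.059 ]
nose at wall level [0.5879 0.1574 0.053 ]
```

Request:
send_rows(series=[0.05,0,0,0,0,0,0.3,0.1,0,0,0,0,0,0.3,0.1,0,0,0,0,0,0.3])

```text
clock: 23.73
tcp_pos: [0.5464, 0.1566, -0.0016]
orientation: [0.0, 1.0, 0.007, -0.003]
wrist_force: [-9.2, -1.0, 5.3]
finger_gap: 0.0457
```

Request:
send_rows(series=[0.05,0,0,0,0,0,0.3,0.1,0,0,0,0,0,0.3,0.1,0,0,0,0,0,0.3])

```text
clock: 23.98
tcp_pos: [0.5468, 0.1566, -0.0016]
orientation: [0.0, 1.0, 0.007, -0.003]
wrist_force: [-10.4, 0.6, 6.5]
finger_gap: 0.0457
```

Request:
send_rows(series=[0.05,0,0,0,0,0,0.3,0.1,0,0,0,0,0,0.3,0.1,0,0,0,0,0,0.3])

```text
clock: 24.23
tcp_pos: [0.5467, 0.1566, -0.0016]
orientation: [0.0, 1.0, 0.007, -0.004]
wrist_force: [-13.6, 0.1, 9.8]
finger_gap: 0.0457
```

Request:
send_rows(series=[0.05,0,-0.02,0,0,0,0.3,0.08,0,-0.03,0,0,0,0.3,0.08,0,-0.03,0,0,0,0.3])

```text
clock: 24.48
tcp_pos: [0.5467, 0.1566, -0.0015]
orientation: [0.0, 1.0, 0.007, -0.005]
wrist_force: [-15.0, -0.7, 8.9]
finger_gap: 0.0455
```

Request:
send_rows(series=[-0.2,0,0,0,0,0,0.3,-0.4,0,0,0,0,0,0.3,-0.5,0,0,0,0,0,0.3,-0.5,0,0,0,0,0,0.3])

```text
clock: 24.82
tcp_pos: [0.5458, 0.1566, -0.0016]
orientation: [0.0, 1.0, 0.007, -0.001]
wrist_force: [-5.0, -0.3, -3.8]
finger_gap: 0.0455
```

Request:
send_rows(series=[-0.1,0,0,0,0,0,0.3,-0.2,0,0,0,0,0,0.3,-0.3,0,0,0,0,0,0.3,-0.3,0,0,0,0,0,0.3])

```text
clock: 25.15
tcp_pos: [0.5457, 0.1567, -0.0007]
orientation: [0.0, 1.0, 0.007, 0.001]
wrist_force: [2.7, -1.2, -10.6]
finger_gap: 0.0459
```

It is held: pulling back moves it under 1 mm and the force reverses. I'll relax, let go and back straight up.

Request:
send_rows(series=[0.12,0,0.07,0,0,0,0.3,0.12,0,0.07,0,0,0,0.3,0.12,0,0.07,0,0,0,0.7,0.12,0,0.07,0,0,0,1,0.12,0,0.07,0,0,0,1,0.12,0,0.07,0,0,0,1,0.12,0,0.07,0,0,0,1,0.12,0,0.07,0,0,0,1])

```text
clock: 25.82
tcp_pos: [0.5461, 0.1569, -0.0006]
orientation: [-0.0, 1.0, 0.007, 0.001]
wrist_force: [-0.4, -0.2, -0.2]
finger_gap: 0.085
```

Request:
send_rows(series=[0,0,-1,0,0,0,1,0,0,-3,0,0,0,1,0,0,-6,0,0,0,1,0,0,-9,0,0,0,1,-2,0,-12,0,0,0,1,-4,0,-14,0,0,0,1,-6,0,-14,0,0,0,1,-6,0,-14,0,0,0,1,-6,0,-14,0,0,0,1])

```text
clock: 26.57
tcp_pos: [0.4853, 0.1562, 0.1403]
orientation: [-0.0, 1.0, 0.007, 0.001]
wrist_force: [0.6, 0.1, -0.1]
finger_gap: 0.0856
```

Run:
```python
from h import *
s=get_state();print(s["clock"],s["tcp_pos"],s["finger_gap"],s["wrist_force"])
im=read_camera("wrist");cv2.imwrite("pics/w8.png",cv2.resize(im[:320,140:500],None,fx=1.8,fy=1.8,interpolation=cv2.INTER_CUBIC))
```

```text
26.5667 [0.48534548 0.15616433 0.14025578] 0.08560657939561024 [ 0.6400278   0.09652154 -0.11031416]
```

View pics/w8.png

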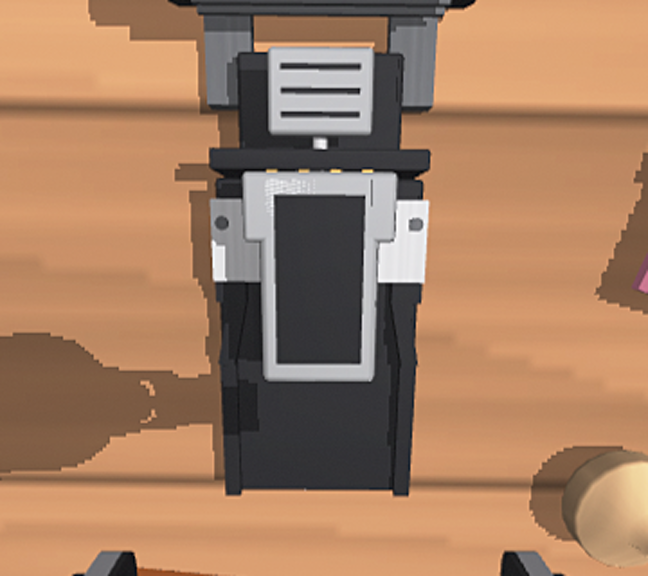

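The pack sits straight under the lips, with its nose at the stop wall (crop y≈172) and its rear at ≈379. I'll measure it once more and then hand in.

Run:
```python
from h import *
i=camera_info("wrist");f=lambda x,y:(140+x/1.8,y/1.8)
a=px2w(i,f(320,173),.073);b=px2w(i,f(320,379),.073);print(a,b,(a+b)/2-[.5177,.1575,0])
print(get_state()["qvel"].round(3));print(hand_in())
```

```text
[0.58506978 0.15746222 0.073     ] [0.50754527 0.1562879  0.073     ] [ 0.02860752 -0.00062494  0.073     ]
[-0.004  0.03   0.009 -0.008 -0.001  0.001]
the job is handed in; nothing more can be done
None
```

The battery pack is home on the lamp rail, held by the catch and let go, and I handed the job in at about 26.6 s. No verdict was reported.

**What I did:** I pressed the charger's button with about 2–3 N, and the pack popped out about 27 mm. I drew it back, lifted it out and set it down in the lamp's mouth. I then slid it in at about 8–13 N until the stop was rigid, with a last push of 15 N. After opening the fingers I backed straight up.

**Last checks:**
- **Latched:** pulling back moved the pack less than 1 mm and the force reversed sign. After letting go it stayed put.
- **Position:** the last picture puts its centre at about x = 28.6 mm, y = −0.6 mm in the lamp's frame, with the nose at the stop wall.
- **Not checked:** I had no direct reading of the lamp catch's travel; the pull test is the only evidence that it clicked. I did not measure the other goods after the move.

**What disagreed:**
- **Finger height:** the fingertips were really about 40 mm higher than the reported tool point. The first press met nothing, and I confirmed the offset with the side camera and by touch.
- **Turning the pack:** joint 6 hit its limit at the lamp, so I spun the held pack one full turn in free air.
- **Stop wall:** one picture put it about 8 mm ahead of the nose, but the pack met the stop after only about 1.5 mm more.

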